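# Fit the LED module into the microscope lamphouse

## Task

Pick up the LED module with the smaller base plate, the one that fits between the rails of the open black lamphouse, and set it in lengthwise on its locating pin; the module hides the pin, which stands somewhere along the middle of the channel, so feel for it by sliding the module along the rails until it drops on. Then press the module fully home against the sprung bed and finish while still holding it pressed down, as if waiting for the screws to be driven. Leave the other module and everything else on the bench where they are.

Things in the scene. Friction and masses are not known exactly. Their poses are not given: they have to be found in the camera images.
- module: The LED module to fit: 0.14 to 0.28 kg, smaller black base plate, 60 (its x) x 46 (y) x 18 mm. Finned aluminium heat sink on top, 32 x 32 mm, square to the plate, from 18 to 66 mm above the underside. Hold it there. Origin: centre of the underside, z up. Amid the underside a blind round bore, 11 mm across, chamfered, 15.5 mm deep. Fits either way round (turned by pi).
- wide_module: The other LED module, too wide for the rails, to be left alone: black base plate 74 (x) x 60 (y) x 18 mm. Finned aluminium heat sink on top, 32 x 32 mm, square to the plate, from 18 to 66 mm above the underside. Origin: centre of the underside.
- lamphouse: Open black lamphouse fixed to the bench, 150 (its x) x 100 (y) x 48 mm high; origin: centre of its underside, z up. In its top a channel along x: mouth 112 x 61 mm at 48 mm up, bright 45 degree lead-ins narrow it to 100 x 49 mm between end walls and rails from 42 mm down. Floor: the sprung bed. The steel locating pin rises through the bed (see point bed_top).
- bed_top (a point): Middle of the bed's top (channel floor), 30 mm above the bench at rest, 25 when pressed home. The fixed pin, 8 mm across, chamfered, stands on the channel's centre line (y 0), anywhere from -12 to 12 mm along x from its middle: no pose given, seen only from above while the channel is empty. Its top is 38 mm above the bench: a module riding on it has its underside there.
- bed (a joint): How far the sprung bed is pressed down, m: 0 at rest, 0.005 at its stop. It starts to yield at about 4 N, needs about 10 N at the stop, and springs back when let go.
- eyepiece: Bystander: black eyepiece standing on the bench, 34 mm across, 46 mm high; origin at its underside.
- objective: Bystander: brass objective standing on the bench, 28 mm across, 42 mm high; origin at its underside.
- slide_box: Bystander: wooden slide box, 60 x 85 x 30 mm; origin at its underside.
- oil_bottle: Bystander: small bottle, 34 mm across, 60 mm high; origin at its underside.
- screwdriver: Bystander: screwdriver lying on the bench, 160 mm long; origin at its underside.
- lens_cap: Bystander: flat black cap, 48 mm across, 12 mm high; origin at its underside.
There are look-alikes about, which are no part of the job. Leave any red look-alike of the module alone.

How it is judged:
By the outcome, as a careful person would: the job done as asked, in the order asked, and still so for the second after the job is handed in, while the arm keeps its last pose, push and grip.
It also fails if it takes over 48 s, if anything falls off the work surface, if the arm or the gripper's body presses on something with over 40 N, if the wrist force passes 120 N, or if a joint passes its speed limit or range.

## Robot

A 6-joint arm with a two-finger parallel gripper is mounted at the origin on the work surface. World frame = base frame: x ahead of the robot, y to its left, z up, the work surface at z = 0. Lengths are in m, angles in rad, forces in N, time in s.
With the tool pointing down it reaches from about 0.275 to 1 m from the base axis. Payload 8.4 kg.
Tool frame: the origin (TCP) lies on the centre line of the jaws, within the pads' length; the fingertips stand 14 mm ahead of it and the grasp point (between the pads) lies 5 mm behind it (env.tip_extent is the z of the fingertips in the tool frame, in m); z points along the fingers, y is the line along which they close (so a half turn about z gives the same grasp; the last joint's range is limited). The gripper opens to 85 mm and grips with 20 to 120 N. Pads are 22 mm wide; open, the fingers measure 114 mm over their backs; the gripper's body (76 mm by 85 mm) begins 54 mm behind the grasp point. The pads swing forward as they close: fully open they stand 13 mm farther back than shut.
Start: joints at [1.262, 0.353, 1.633, -0, 1.155, -0.002], TCP at [0.189, 0.596, 0.245] pointing down, gripper open.
Joint ranges: [-2.63, 2.63], [-0.92, 2.1], [0.06, 2.66], [-1.3, 4.44], [0, 2.69], [-3.02, 3.02]. Speed limits (rad/s): [2.22, 2.22, 2.79, 3.14, 3.14, 3.14].

## Interface

Orientations are given as a unit quaternion [x, y, z, w].
In Python, from plant import env gives the robot as it stands.
- The arm moves only by the tool move_arm, never from a script. Its argument "rows" is a list of rows, each an object of numbers: "wx", "wy", "wz": the turn, a rotation vector about the tool's x, y, z in units of 5 degrees (1.0 is 5 degrees); "tx", "ty", "tz": the shift along the tool's x, y, z in units of 50 mm (1.0 is 50 mm); "claw": the finger opening in mm, from 0 to 85.4. A call has 1 to 20 rows; each row is the pose to reach, as a shift and turn from the pose commanded when the call began, along the tool's axes at that moment; what a row does not reach only later rows make up. A row lasts 1/10 s, in which the tool goes at most 50 mm and 8.59 degrees, less where a joint would pass 70% of its speed; a pose out of reach is approached as far as the arm can. A call with a gripper value outside its range is refused whole. The fingers move at their own pace and stop on an object; "grip_force" is the grip in N (left out, the last holds). Time passes only in rows, so rows that repeat a pose let the fingers close. It gives the time, the measured TCP pose, the force, the opening and the grip force at its end, in the units of the state.
- env.state(): the state, without advancing time (a new reading comes with each control period).
- env.grab_frame(name): name is "scene" or "side" or "wrist"; returns a dict with "img" (480x640x3 uint8, blue, green, red), "fx", "fy", "cx", "cy" (pixels), "R" (3x3) and "t" (3): a world point X has camera coordinates R X + t. Camera axes: x right, y down, z forward; pixel columns grow to the right and rows downward; lengths in m; the calibration is good to about 2 mm. The wrist camera is an equidistant fisheye: a pixel r from the principal point sees the ray r / f radians off the axis. A picture is of the moment at which its call begins. There is no depth.
- env.sign_off(): hands the job in; it is judged then, once.
The state is a dict: "t": time; "joints": joint angles; "qvel": joint speeds; "tau": joint torques, N m; "ee_pos": TCP position; "eef_rot": TCP orientation; "force": force on the tool from outside, world axes, zero at the start; "wrist_torque": the same for the moment, N m; "width": opening from 0.0 (shut) to 1.0 (fully open); "grip_force": force on a finger pad.
Only numpy, scipy, OpenCV 4.12 (cv2) and the standard library are available. Lean on these libraries where they do the work, as an engineer would, in place of code of your own. Each camera call takes 0.05 s, during which the arm holds its last target. There are 200 camera calls.

## Working session

There is one attempt and no reset: what is moved stays moved. The work goes in short steps, Python scripts to look and compute and a tool call to move; the robot and the scene stay as the last step left them, time stands still between calls to the robot, and variables do not carry over. Pictures are saved under pics/ and viewed, at most 10 in all, crops included, and the job is handed in when it is done.

Besides the shell and the picture viewer there is one more tool, called after "Request:" as name(argument=value, ...) on one line, values as JSON. move_arm: Moves the arm, as the interface text tells. Its arguments: {"type":"object","properties":{"rows":{"type":"array"},"grip_force":{"type":"number"}},"required":["rows"]}

```bash
mkdir -p pics
cat > h.py <<'E'
import numpy as np, cv2
from plant import env
from scipy.spatial.transform import Rotation as Ro
def ray(f,u,v):
    x=(u-f["cx"])/f["fx"]; y=(v-f["cy"])/f["fy"]
    if f.get("fish"):
        r=np.hypot(x,y); s=np.sin(r)/r if r>1e-9 else 1; d=np.array([x*s,y*s,np.cos(r)])
    else: d=np.array([x,y,1.])
    R=np.array(f["R"]); return -R.T@np.array(f["t"]), R.T@d
def onz(f,u,v,z):
    c,d=ray(f,u,v); return c+d*(z-c[2])/d[2]
def grab(n):
    f=env.grab_frame(n); f["fish"]=n=="wrist"; return f
E
python3 - <<'E'
from h import *
import pickle
D={}
for n in ["scene","side","wrist"]:
    f=grab(n); D[n]=f; cv2.imwrite(f"pics/{n}0.png",f["img"])
    print(n,f["fx"],f["cx"],f["cy"],np.round(-np.array(f["R"]).T@f["t"],3))
pickle.dump(D,open("D0.pkl","wb")); s=env.state(); print(s["t"],s["ee_pos"],s["eef_rot"],s["force"],s["width"])
cv2.imwrite("pics/both0.png",cv2.resize(np.hstack([D["scene"]["img"],D["side"]["img"]]),(800,300)))
E
```

```text
scene 455.9172383293536 314.60478092624714 242.85057418849274 [0.991 0.625 0.649]
side 476.668933012727 324.4394894411982 234.74473158643627 [ 0.074 -0.572  0.647]
wrist 371.64829954431775 324.09700002519594 237.3487715099192 [0.126 0.615 0.373]
0.15 [0.18865065 0.59548805 0.24471932] [ 1.52790697e-01  9.88258419e-01 -5.43334099e-04 -7.29847517e-05] [ 0.84672721  0.57477366 -0.54007249] 0.9960036553118932
```

View pics/scene0.png

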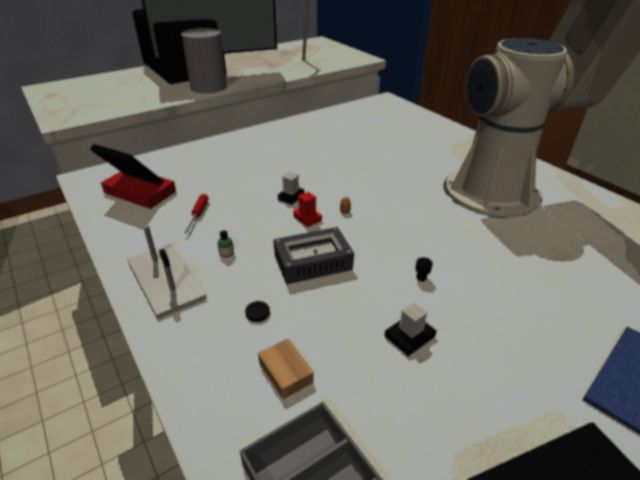

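View pics/wrist0.png

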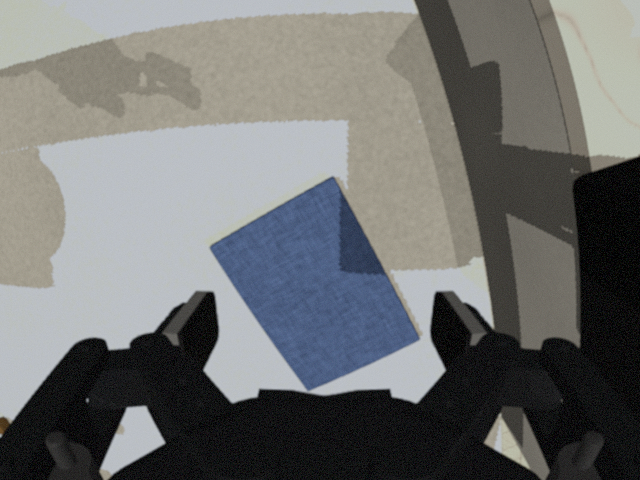

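The scene view shows two silver-finned modules on black plates, at (290,188) and (411,330). There is a red look-alike at (307,208), and the lamphouse is at (313,253) with its pin visible near (316,252). The wrist view shows only the blue book. Next I measure both plates and check crops.

Run:
```python
from h import *
import pickle
D=pickle.load(open("D0.pkl","rb")); f=D["scene"]; g=D["side"]
proj=lambda f,X:(lambda c:(f["fx"]*c[0]/c[2]+f["cx"],f["fy"]*c[1]/c[2]+f["cy"]))(np.array(f["R"])@X+f["t"])
cr=[]
for n,(u,v,z) in dict(far=(290,195,.018),near=(411,334,.018),lamp=(313,248,.048)).items():
    X=onz(f,u,v,z); p=proj(g,X); print(n,X.round(3),np.round(p))
    a=[]
    for F,(pu,pv) in ((f,(u,v)),(g,p)):
        pu,pv=int(pu),int(pv); c=F["img"][max(pv-40,0):pv+40,max(pu-50,0):pu+50]; print(max(pu-50,0),max(pv-40,0),c.shape)
        if c.size: a.append(cv2.resize(c,(400,200 if 0 else 320),interpolation=cv2.INTER_CUBIC))
    cr.append(np.hstack(a) if len(a)==2 else np.hstack([a[0]]*2))
im=np.vstack(cr); im=cv2.convertScaleAbs(im,alpha=1.6,beta=10); print(im.shape); cv2.imwrite("pics/crops.png",cv2.resize(im,(600,600*im.shape[0]//im.shape[1]))[:, :][:720]); 
im=cv2.resize(im,(500,600)); cv2.imwrite("pics/crops.png",im)
```

```text
far [ 0.482 -0.26   0.018] [385. 336.]
240 155 (80, 100, 3)
335 296 (80, 100, 3)
near [0.545 0.264 0.018] [236. 193.]
361 294 (80, 100, 3)
186 152 (80, 100, 3)
lamp [ 0.575 -0.009  0.048] [324. 229.]
263 208 (80, 100, 3)
274 189 (80, 100, 3)
(960, 800, 3)
```

View pics/crops.png

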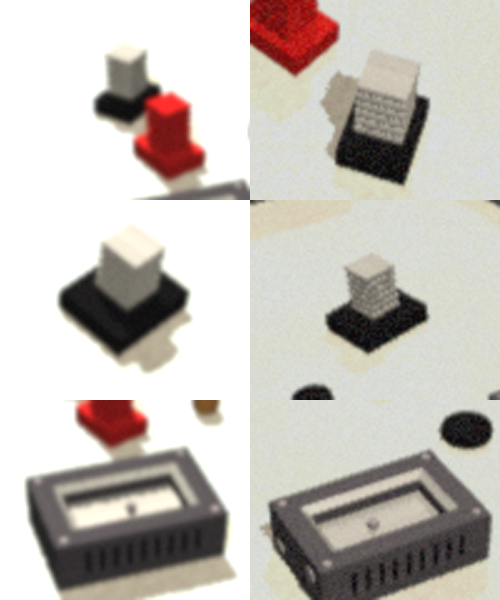

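Run:
```python
from h import *
import pickle
D=pickle.load(open("D0.pkl","rb"))
for n,F,(u,v) in (("far",'side',(385,336)),("near",'side',(236,193)),("near",'scene',(411,334)),("lamp","side",(324,229)),("lamp","scene",(313,248))):
    f=D[F]; im=f["img"].max(2).astype(np.uint8); hs=45
    m=np.zeros_like(im); m[v-hs:v+hs,u-hs-15:u+hs+15]=(im<(60 if n!="lamp" else 125))[v-hs:v+hs,u-hs-15:u+hs+15]
    cs,_=cv2.findContours(m,cv2.RETR_EXTERNAL,cv2.CHAIN_APPROX_NONE); c=min([c for c in cs if cv2.contourArea(c)>150],key=lambda c:np.linalg.norm(c.mean(0)[0]-[u,v]))
    h=cv2.approxPolyDP(cv2.convexHull(c),2,True)[:,0]
    print(n,F,cv2.contourArea(c))
    for p in h: print("  ",p,onz(f,*p,0)[:2].round(4),onz(f,*p,.018 if n!="lamp" else .048)[:2].round(4))
    # heatsink top: bright
```

```text
far side 533.0
   [405 336] [ 0.5182 -0.2735] [ 0.5059 -0.2818]
   [395 369] [ 0.4557 -0.3054] [ 0.4451 -0.3128]
   [369 360] [ 0.4382 -0.2652] [ 0.428  -0.2737]
   [376 337] [ 0.4809 -0.2412] [ 0.4696 -0.2504]
   [401 334] [ 0.5166 -0.2661] [ 0.5043 -0.2746]
near side 452.0
   [256 196] [0.5848 0.2446] [0.5706 0.2219]
   [255 200] [0.5731 0.2326] [0.5593 0.2103]
   [234 212] [0.5097 0.2271] [0.4976 0.2049]
   [217 202] [0.5032 0.2887] [0.4913 0.2647]
   [217 198] [0.5123 0.3029] [0.5001 0.2786]
   [226 192] [0.5423 0.3095] [0.5292 0.285 ]
   [245 188] [0.5859 0.2917] [0.5717 0.2677]
near scene 815.5
   [435 331] [0.4896 0.2734] [0.5035 0.2832]
   [431 339] [0.5095 0.2831] [0.5229 0.2926]
   [409 355] [0.568  0.2878] [0.5798 0.2972]
   [385 335] [0.5734 0.2294] [0.585  0.2404]
   [386 330] [0.564  0.2212] [0.5758 0.2324]
   [398 322] [0.5319 0.2186] [0.5447 0.2299]
   [425 323] [0.491  0.2487] [0.5049 0.2592]
lamp side 3953.0
   [370 234] [ 0.6763 -0.0437] [ 0.6316 -0.0829]
   [368 253] [ 0.6282 -0.0833] [ 0.5871 -0.1195]
   [314 273] [ 0.5087 -0.0512] [ 0.4764 -0.0898]
   [300 273] [ 0.4888 -0.0322] [ 0.458  -0.0722]
   [278 241] [0.5184 0.075 ] [0.4854 0.027 ]
   [281 229] [0.5486 0.1027] [0.5134 0.0527]
   [344 208] [0.7026 0.0631] [0.656 0.016]
lamp scene 4502.5
   [315 203] [ 0.4333 -0.215 ] [ 0.4746 -0.1529]
   [339 229] [ 0.449  -0.0865] [ 0.4891 -0.0338]
   [353 251] [ 4.724e-01 -1.000e-04] [0.5108 0.0462]
   [356 278] [0.5225 0.076 ] [0.5571 0.1166]
   [290 292] [0.6607 0.0354] [0.6851 0.079 ]
   [274 256] [ 0.6308 -0.0835] [ 0.6575 -0.0311]
   [273 247] [ 0.6167 -0.1132] [ 0.6444 -0.0586]
   [283 203] [ 0.5032 -0.2613] [ 0.5394 -0.1957]
```

Candidates: far module, side (385,336), scene (290,195), with a short edge of about 44 mm. Near module, scene (411,334), with edges of 60 mm or more. The red one is excluded. The far one fits 60x46. I'll fly over the lamphouse with the wrist camera to measure it properly.

Request:
move_arm(rows=[{"tx": -12.3, "ty": -9.2, "claw": 60}, {"tx": -12.3, "ty": -9.2, "claw": 60}, {"tx": -12.3, "ty": -9.2, "claw": 60}, {"tx": -12.3, "ty": -9.2, "claw": 60}, {"tx": -12.3, "ty": -9.2, "claw": 60}, {"tx": -12.3, "ty": -9.2, "claw": 60}, {"tx": -12.3, "ty": -9.2, "claw": 60}, {"tx": -12.3, "ty": -9.2, "claw": 60}, {"tx": -12.3, "ty": -9.2, "claw": 60}, {"tx": -12.3, "ty": -9.2, "claw": 60}, {"tx": -12.3, "ty": -9.2, "claw": 60}, {"tx": -12.3, "ty": -9.2, "claw": 60}, {"tx": -12.3, "ty": -9.2, "claw": 60}, {"tx": -12.3, "ty": -9.2, "claw": 60}, {"tx": -12.3, "ty": -9.2, "claw": 60}, {"tx": -12.3, "ty": -9.2, "claw": 60}, {"tx": -12.3, "ty": -9.2, "claw": 60}, {"tx": -12.3, "ty": -9.2, "claw": 60}, {"tx": -12.3, "ty": -9.2, "claw": 60}, {"tx": -12.3, "ty": -9.2, "claw": 60}])

```text
schema error: expected keys wx, wy, wz, tx, ty, tz, claw
```

Run:
```python
from h import *
import pickle
f=grab("wrist"); pickle.dump(f,open("w1.pkl","wb")); cv2.imwrite("pics/w1.png",f["img"]); s=env.state(); print(s["t"],s["ee_pos"],s["joints"],env.tip_extent,np.abs(s["qvel"]).max())
```

```text
0.2 [0.18866684 0.59555175 0.24481991] [ 1.26159243e+00  3.53435495e-01  1.63384108e+00  2.36095350e-05
  1.15520858e+00 -2.41518429e-03] 0.014 0.003027326775175242
```

View pics/w1.png

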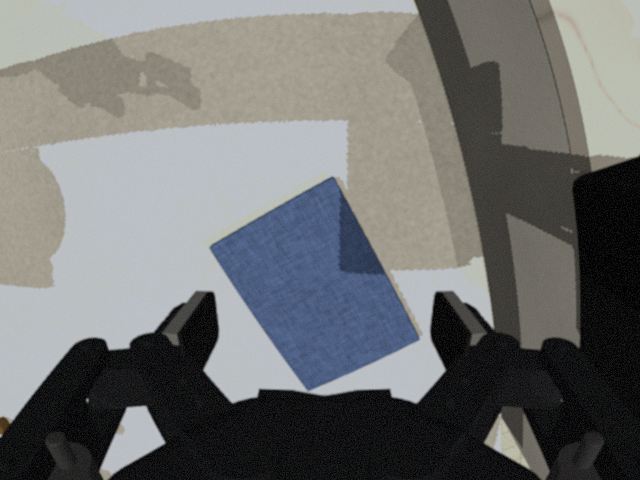

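The move was refused because every key is required in each row. The view is unchanged, still the blue book. I'll retry with all the keys.

Request:
move_arm(rows=[{"wx": 0, "wy": 0, "wz": 0, "tx": -12.3, "ty": -9.2, "tz": 0, "claw": 60}, {"wx": 0, "wy": 0, "wz": 0, "tx": -12.3, "ty": -9.2, "tz": 0, "claw": 60}, {"wx": 0, "wy": 0, "wz": 0, "tx": -12.3, "ty": -9.2, "tz": 0, "claw": 60}, {"wx": 0, "wy": 0, "wz": 0, "tx": -12.3, "ty": -9.2, "tz": 0, "claw": 60}, {"wx": 0, "wy": 0, "wz": 0, "tx": -12.3, "ty": -9.2, "tz": 0, "claw": 60}, {"wx": 0, "wy": 0, "wz": 0, "tx": -12.3, "ty": -9.2, "tz": 0, "claw": 60}, {"wx": 0, "wy": 0, "wz": 0, "tx": -12.3, "ty": -9.2, "tz": 0, "claw": 60}, {"wx": 0, "wy": 0, "wz": 0, "tx": -12.3, "ty": -9.2, "tz": 0, "claw": 60}, {"wx": 0, "wy": 0, "wz": 0, "tx": -12.3, "ty": -9.2, "tz": 0, "claw": 60}, {"wx": 0, "wy": 0, "wz": 0, "tx": -12.3, "ty": -9.2, "tz": 0, "claw": 60}, {"wx": 0, "wy": 0, "wz": 0, "tx": -12.3, "ty": -9.2, "tz": 0, "claw": 60}, {"wx": 0, "wy": 0, "wz": 0, "tx": -12.3, "ty": -9.2, "tz": 0, "claw": 60}, {"wx": 0, "wy": 0, "wz": 0, "tx": -12.3, "ty": -9.2, "tz": 0, "claw": 60}, {"wx": 0, "wy": 0, "wz": 0, "tx": -12.3, "ty": -9.2, "tz": 0, "claw": 60}, {"wx": 0, "wy": 0, "wz": 0, "tx": -12.3, "ty": -9.2, "tz": 0, "claw": 60}, {"wx": 0, "wy": 0, "wz": 0, "tx": -12.3, "ty": -9.2, "tz": 0, "claw": 60}, {"wx": 0, "wy": 0, "wz": 0, "tx": -12.3, "ty": -9.2, "tz": 0, "claw": 60}, {"wx": 0, "wy": 0, "wz": 0, "tx": -12.3, "ty": -9.2, "tz": 0, "claw": 60}, {"wx": 0, "wy": 0, "wz": 0, "tx": -12.3, "ty": -9.2, "tz": 0, "claw": 60}, {"wx": 0, "wy": 0, "wz": 0, "tx": -12.3, "ty": -9.2, "tz": 0, "claw": 60}])

```text
t: 2.2
ee_pos: [0.6355, -0.027, 0.2455]
eef_rot: [0.152, 0.988, 0.0, -0.0]
force: [-0.4, 0.8, 0.1]
width: 0.698
grip_force: 0.0
```

Run:
```python
from h import *
import pickle
f=grab("wrist"); pickle.dump(f,open("w1.pkl","wb")); cv2.imwrite("pics/w1b.png",f["img"]); s=env.state(); print(s["t"],s["ee_pos"],s["joints"],np.abs(s["qvel"]).max(),s["force"])
```

```text
2.25 [ 0.6355795  -0.02716132  0.2455183 ] [-4.51348815e-02  3.69990674e-01  1.60791195e+00  1.43822076e-04
  1.16371693e+00 -1.31070199e+00] 0.00537739201523931 [ 0.01383276  0.23026272 -0.5159371 ]
```

View pics/w1b.png

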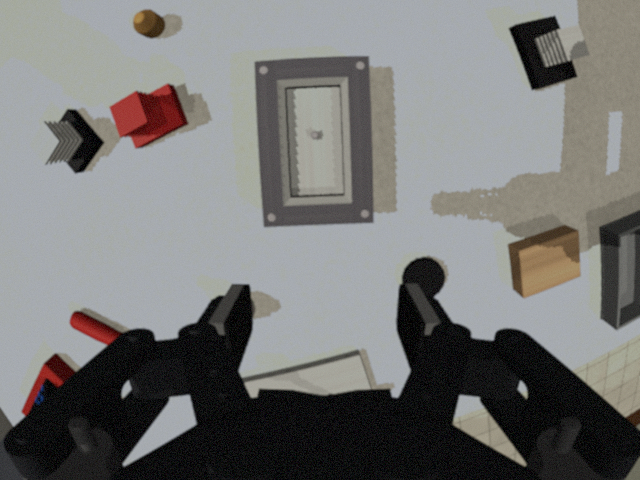

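The lamphouse frame spans (255,58) to (373,225), with the pin near (316,133). The far module is at (75,140) and the wide module at (543,50). Next I measure the lamphouse pose and the pin.

Run:
```python
from h import *
import pickle
f=pickle.load(open("w1.pkl","rb")); im=f["img"]; g=im.max(2)
def big(m,box):
    M=np.zeros_like(m); x0,y0,x1,y1=box; M[y0:y1,x0:x1]=m[y0:y1,x0:x1]
    cs,_=cv2.findContours(M,cv2.RETR_EXTERNAL,cv2.CHAIN_APPROX_NONE); return max(cs,key=cv2.contourArea)
def rect(c,z):
    P=np.array([onz(f,*p,z)[:2] for p in c[:,0]]); (c0,wh,a)=cv2.minAreaRect((P*1000).astype(np.float32)); return np.round(c0,1),np.round(wh,1),round(a,1)
b=cv2.GaussianBlur(g,(3,3),0)
for th in (95,105,115): print("lamp",th,rect(big((b<th).astype(np.uint8),(245,45,385,235)),.048))
for box,n in (((285,84,345,198),"bed region"),): pass
inner=im.copy()[75:210,270:360]; cv2.imwrite("pics/lampcrop.png",cv2.resize(cv2.convertScaleAbs(inner,alpha=1.3),(400,600),interpolation=cv2.INTER_CUBIC))
for th in (45,60): print("far plate",th,rect(big((b<th).astype(np.uint8),(40,100,105,180)),.018)); print("near",th,rect(big((b<th).astype(np.uint8),(500,5,590,100)),.018))
print("pin",onz(f,316,133,.038).round(4),"screws",[onz(f,*p,.048)[:2].round(4) for p in ((263,71),(360,65),(271,217),(365,213))])
```

```text
lamp 95 (array([570.3, -15.3]), array([ 97.8, 147.4]), 74.8)
lamp 105 (array([570.4, -15.3]), array([ 98.7, 148.1]), 74.7)
lamp 115 (array([570.5, -15.2]), array([ 99.5, 148.8]), 74.8)
far plate 45 (array([ 472.9, -266.8]), array([63.6, 49.5]), 25.3)
near 45 (array([537.7, 251.5]), array([70.4, 66. ]), 4.9)
far plate 60 (array([ 472.9, -267.2]), array([64.9, 50.8]), 25.7)
near 60 (array([537.7, 251.5]), array([71.3, 67.1]), 4.9)
pin [ 0.5641 -0.0122  0.038 ] screws [array([ 0.4966, -0.0392]), array([0.5176, 0.0427]), array([ 0.6231, -0.0736]), array([0.6452, 0.0082])]
```

View pics/lampcrop.png

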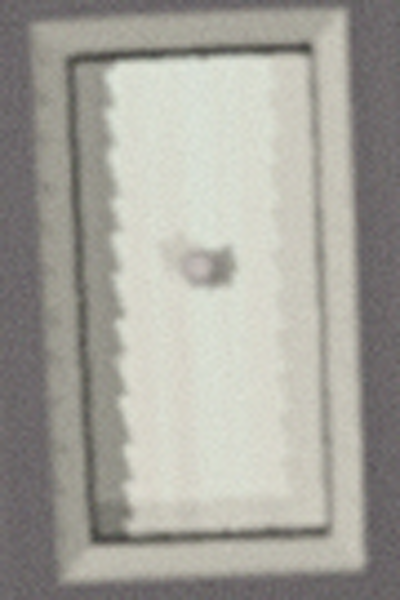

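Lamphouse centre is about (0.5705,-0.0152), with its long axis at -15.2°. The pin is at crop (200,265), about 5.5 mm from the middle towards the base. The far plate measures about 60x46 and is the right one; the near plate is about 70x66 and wide. Next I hover with the camera directly over the far module, gripper yaw aligned.

Request:
move_arm(rows=[{"wx": 0, "wy": 0, "wz": 9.4, "tx": 0.73, "ty": -6.5, "tz": 0.9, "claw": 60}, {"wx": 0, "wy": 0, "wz": 9.4, "tx": 0.73, "ty": -6.5, "tz": 0.9, "claw": 60}, {"wx": 0, "wy": 0, "wz": 9.4, "tx": 0.73, "ty": -6.5, "tz": 0.9, "claw": 60}, {"wx": 0, "wy": 0, "wz": 9.4, "tx": 0.73, "ty": -6.5, "tz": 0.9, "claw": 60}, {"wx": 0, "wy": 0, "wz": 9.4, "tx": 0.73, "ty": -6.5, "tz": 0.9, "claw": 60}, {"wx": 0, "wy": 0, "wz": 9.4, "tx": 0.73, "ty": -6.5, "tz": 0.9, "claw": 60}, {"wx": 0, "wy": 0, "wz": 9.4, "tx": 0.73, "ty": -6.5, "tz": 0.9, "claw": 60}, {"wx": 0, "wy": 0, "wz": 9.4, "tx": 0.73, "ty": -6.5, "tz": 0.9, "claw": 60}, {"wx": 0, "wy": 0, "wz": 9.4, "tx": 0.73, "ty": -6.5, "tz": 0.9, "claw": 60}, {"wx": 0, "wy": 0, "wz": 9.4, "tx": 0.73, "ty": -6.5, "tz": 0.9, "claw": 60}, {"wx": 0, "wy": 0, "wz": 9.4, "tx": 0.73, "ty": -6.5, "tz": 0.9, "claw": 60}])

```text
t: 3.35
ee_pos: [0.5039, -0.3259, 0.2006]
eef_rot: [0.533, 0.846, 0.0, 0.0]
force: [-0.3, 0.3, 0.0]
width: 0.704
grip_force: 0.0
```

Run:
```python
from h import *
import pickle
f=grab("wrist"); pickle.dump(f,open("w2.pkl","wb")); im=f["img"]; s=env.state(); print(s["t"],s["ee_pos"],s["joints"].round(2),Ro.from_quat(s["eef_rot"]).as_matrix().round(4).tolist())
b=cv2.GaussianBlur(im.max(2),(3,3),0); print("cam",(-np.array(f["R"]).T@f["t"]).round(4))
m=(b<60).astype(np.uint8); m[290:]=0
cs,_=cv2.findContours(m,cv2.RETR_EXTERNAL,cv2.CHAIN_APPROX_NONE)
for c in cs:
    if cv2.contourArea(c)>800:
        P=np.array([onz(f,*p,.018)[:2] for p in c[:,0]])*1000; print(c.mean(0)[0],cv2.contourArea(c),cv2.minAreaRect(P.astype(np.float32)))
cv2.imwrite("pics/w2.png",im)
```

```text
3.4 [ 0.50388813 -0.32603582  0.20054698] [-0.58  0.36  1.73  0.    1.05 -1.02] [[-0.431, 0.9024, 0.0003], [0.9024, 0.431, -0.0001], [-0.0002, 0.0003, -1.0]]
cam [ 0.475  -0.2669  0.3294]
[314.64938272 144.31358025] 1182.5 ((471.01422119140625, -273.3912353515625), (57.796844482421875, 43.83805847167969), 25.418455123901367)
[552.88709677  16.95564516] 2710.0 ((628.7494506835938, -48.17350769042969), (142.75314331054688, 54.62708282470703), 39.96391296386719)
```

View pics/w2.png

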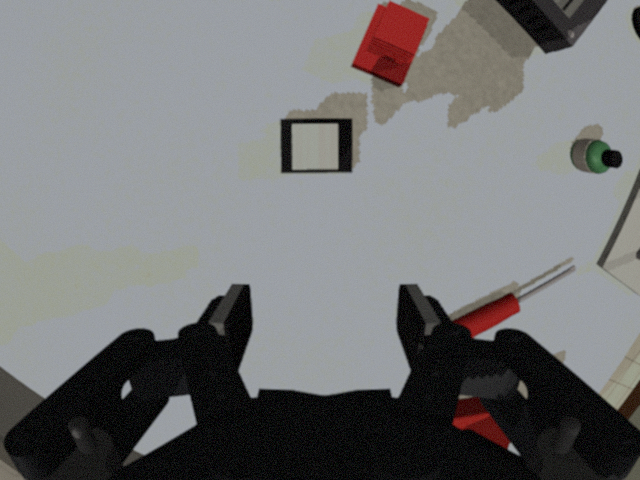

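The far module is seen from above at pixels (281..352, 118..173): plate about 59x45 mm, centre (0.471,-0.273), angle 25.4°, matching the tool yaw. Descending and grasping the heat sink.

Request:
move_arm(grip_force=80, rows=[{"wx": 0, "wy": 0, "wz": 0, "tx": 1.24, "ty": -0.14, "tz": 0.8, "claw": 60}, {"wx": 0, "wy": 0, "wz": 0, "tx": 1.24, "ty": -0.14, "tz": 0.8, "claw": 60}, {"wx": 0, "wy": 0, "wz": 0, "tx": 1.24, "ty": -0.14, "tz": 0.8, "claw": 60}, {"wx": 0, "wy": 0, "wz": 0, "tx": 1.24, "ty": -0.14, "tz": 1.2, "claw": 60}, {"wx": 0, "wy": 0, "wz": 0, "tx": 1.24, "ty": -0.14, "tz": 1.7, "claw": 60}, {"wx": 0, "wy": 0, "wz": 0, "tx": 1.24, "ty": -0.14, "tz": 2.2, "claw": 60}, {"wx": 0, "wy": 0, "wz": 0, "tx": 1.24, "ty": -0.14, "tz": 2.7, "claw": 60}, {"wx": 0, "wy": 0, "wz": 0, "tx": 1.24, "ty": -0.14, "tz": 3.0, "claw": 60}, {"wx": 0, "wy": 0, "wz": 0, "tx": 1.24, "ty": -0.14, "tz": 3.19, "claw": 60}, {"wx": 0, "wy": 0, "wz": 0, "tx": 1.24, "ty": -0.14, "tz": 3.19, "claw": 60}, {"wx": 0, "wy": 0, "wz": 0, "tx": 1.24, "ty": -0.14, "tz": 3.19, "claw": 45}, {"wx": 0, "wy": 0, "wz": 0, "tx": 1.24, "ty": -0.14, "tz": 3.19, "claw": 36}, {"wx": 0, "wy": 0, "wz": 0, "tx": 1.24, "ty": -0.14, "tz": 3.19, "claw": 28}, {"wx": 0, "wy": 0, "wz": 0, "tx": 1.24, "ty": -0.14, "tz": 3.19, "claw": 20}, {"wx": 0, "wy": 0, "wz": 0, "tx": 1.24, "ty": -0.14, "tz": 3.19, "claw": 20}, {"wx": 0, "wy": 0, "wz": 0, "tx": 1.24, "ty": -0.14, "tz": 3.19, "claw": 20}])

```text
t: 5.0
ee_pos: [0.4712, -0.2747, 0.042]
eef_rot: [0.534, 0.845, 0.0, 0.001]
force: [0.4, -0.3, 6.7]
width: 0.366
grip_force: 79.9
```

```bash
python3 -c "
from h import *
s=env.state(); print({k:np.round(s[k],4) for k in ('t','ee_pos','force','wrist_torque','width','grip_force')},Ro.from_quat(s['eef_rot']).as_matrix().round(4).tolist())"
```

```text
{'t': np.float64(5.0), 'ee_pos': array([ 0.4712, -0.2747,  0.042 ]), 'force': array([ 0.4097, -0.2811,  6.6639]), 'wrist_torque': array([ 0.0348,  0.143 , -0.0315]), 'width': np.float64(0.3665), 'grip_force': np.float64(79.8782)} [[-0.4292, 0.9032, 0.002], [0.9032, 0.4292, -0.0011], [-0.0019, 0.0014, -1.0]]
```

Gripped at 31 mm wide, which matches the heat sink. Lifting, carrying above the red look-alike's height, and yawing to the channel.

Request:
move_arm(rows=[{"wx": 0, "wy": 0, "wz": 0, "tx": 0, "ty": 0, "tz": -0.3, "claw": 20}, {"wx": 0, "wy": 0, "wz": 0, "tx": 0, "ty": 0, "tz": -0.9, "claw": 20}, {"wx": 0, "wy": 0, "wz": 0, "tx": 0, "ty": 0, "tz": -1.7, "claw": 20}, {"wx": 0, "wy": 0, "wz": 0, "tx": 0, "ty": 0, "tz": -2.4, "claw": 20}, {"wx": 0, "wy": 0, "wz": 1, "tx": 0.5, "ty": 0.5, "tz": -2.4, "claw": 20}, {"wx": 0, "wy": 0, "wz": 2.2, "tx": 1.1, "ty": 1.1, "tz": -2.4, "claw": 20}, {"wx": 0, "wy": 0, "wz": 3.4, "tx": 1.7, "ty": 1.8, "tz": -2.4, "claw": 20}, {"wx": 0, "wy": 0, "wz": 4.6, "tx": 2.3, "ty": 2.4, "tz": -2.4, "claw": 20}, {"wx": 0, "wy": 0, "wz": 5.8, "tx": 2.9, "ty": 3.1, "tz": -2.4, "claw": 20}, {"wx": 0, "wy": 0, "wz": 7.0, "tx": 3.4, "ty": 3.7, "tz": -2.4, "claw": 20}, {"wx": 0, "wy": 0, "wz": 8.1, "tx": 3.8, "ty": 4.1, "tz": -2.4, "claw": 20}, {"wx": 0, "wy": 0, "wz": 8.1, "tx": 3.8, "ty": 4.1, "tz": -2.0, "claw": 20}, {"wx": 0, "wy": 0, "wz": 8.1, "tx": 3.8, "ty": 4.1, "tz": -1.6, "claw": 20}, {"wx": 0, "wy": 0, "wz": 8.1, "tx": 3.8, "ty": 4.1, "tz": -1.6, "claw": 20}, {"wx": 0, "wy": 0, "wz": 8.1, "tx": 3.8, "ty": 4.1, "tz": -1.6, "claw": 20}])

```text
t: 6.5
ee_pos: [0.5736, -0.0147, 0.121]
eef_rot: [0.794, 0.608, -0.0, -0.0]
force: [-0.7, -0.3, -1.2]
width: 0.364
grip_force: 79.4
```

```bash
cat > st.py <<'E'
from h import *
s=env.state(); M=Ro.from_quat(s["eef_rot"]).as_matrix()
c=np.array([.5705,-.0152]); a=np.array([.965,-.262]); n=np.array([.262,.965]); d=s["ee_pos"][:2]-c
print("t",round(s["t"],2),"pos",np.round(s["ee_pos"],4),"s,lat mm",(d@a*1e3).round(1),(d@n*1e3).round(1),"yaw tool y",np.degrees(np.arctan2(M[1,1],M[0,1])).round(2),"tilt",M[:2,2].round(4))
print("F along a,n,z",(s["force"][:2]@a).round(1),(s["force"][:2]@n).round(1),s["force"][2].round(1),"torque",np.round(s["wrist_torque"],2),"w",s["width"].round(3),"gf",round(float(s["grip_force"]),1))
E
cat > look.py <<'E'
from h import *
import sys
f=grab("side"); g=grab("scene"); w=grab("wrist")
cv2.imwrite(sys.argv[1],np.hstack([cv2.resize(f["img"][150:290,250:400],(400,373),interpolation=2),cv2.resize(w["img"][240:480,190:450],(400,373),interpolation=2)]))
E
python3 st.py; python3 look.py pics/l1.png
```

```text
t 6.5 pos [ 0.5736 -0.0147  0.121 ] s,lat mm 2.9 1.3 yaw tool y -15.08 tilt [-0.0007  0.    ]Traceback (most recent call last):
  File "st.py", line 5, in <module>
    print("F along a,n,z",(s["force"][:2]@a).round(1),(s["force"][:2]@n).round(1),s["force"][2].round(1),"torque",np.round(s["wrist_torque"],2),"w",s["width"].round(3),"gf",round(float(s["grip_force"]),1))
                                                                                                                                                    ^^^^^^^^^^^^^^^^
AttributeError: 'float' object has no attribute 'round'
```

View pics/l1.png

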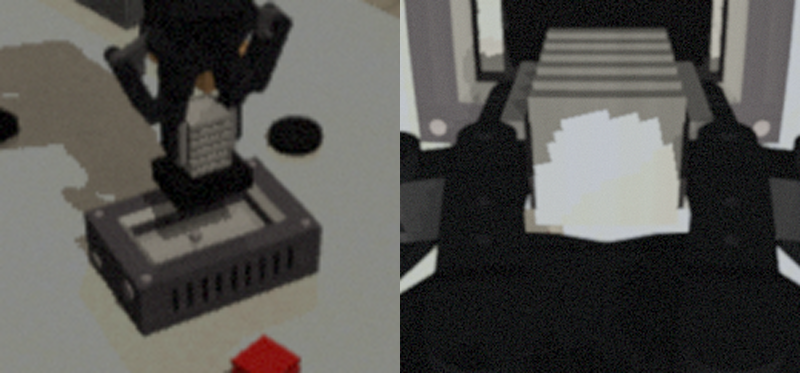

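Side view shows the module level above the channel, with the pin visible in front of it; the wrist view shows the fins centred between the pads. Lowering into the rails at s≈+4 mm, off the pin.

Request:
move_arm(rows=[{"wx": 0, "wy": 0, "wz": 0, "tx": -0.04, "ty": 0.02, "tz": 0.2, "claw": 20}, {"wx": 0, "wy": 0, "wz": 0, "tx": -0.04, "ty": 0.02, "tz": 0.4, "claw": 20}, {"wx": 0, "wy": 0, "wz": 0, "tx": -0.04, "ty": 0.02, "tz": 0.52, "claw": 20}, {"wx": 0, "wy": 0, "wz": 0, "tx": -0.04, "ty": 0.02, "tz": 0.6, "claw": 20}, {"wx": 0, "wy": 0, "wz": 0, "tx": -0.04, "ty": 0.02, "tz": 0.66, "claw": 20}, {"wx": 0, "wy": 0, "wz": 0, "tx": -0.04, "ty": 0.02, "tz": 0.72, "claw": 20}, {"wx": 0, "wy": 0, "wz": 0, "tx": -0.04, "ty": 0.02, "tz": 0.78, "claw": 20}, {"wx": 0, "wy": 0, "wz": 0, "tx": -0.04, "ty": 0.02, "tz": 0.78, "claw": 20}])

```text
t: 7.45
ee_pos: [0.5741, -0.0168, 0.0814]
eef_rot: [0.794, 0.608, -0.0, -0.0]
force: [0.0, 0.3, -2.1]
width: 0.366
grip_force: 79.4
```

```bash
sed -i 's/s\["width"\].round(3)/round(s["width"],3)/' st.py; python3 st.py
```

```text
t 7.45 pos [ 0.5741 -0.0168  0.0814] s,lat mm 3.9 -0.6 yaw tool y -15.07 tilt [-0.0005 -0.    ]
F along a,n,z -0.1 0.3 -2.1 torque [-0.04  0.03  0.01] w 0.366 gf 79.4
```

Request:
move_arm(rows=[{"wx": 0, "wy": 0, "wz": 0, "tx": 0, "ty": 0, "tz": 0.02, "claw": 20}, {"wx": 0, "wy": 0, "wz": 0, "tx": 0, "ty": 0, "tz": 0.04, "claw": 20}, {"wx": 0, "wy": 0, "wz": 0, "tx": 0, "ty": 0, "tz": 0.04, "claw": 20}])

```text
t: 7.75
ee_pos: [0.5744, -0.0168, 0.08]
eef_rot: [0.794, 0.608, 0.0, 0.0]
force: [-0.9, -0.4, -0.2]
width: 0.367
grip_force: 79.9
```

```bash
python3 st.py
```

```text
t 7.75 pos [ 0.5744 -0.0168  0.08  ] s,lat mm 4.2 -0.5 yaw tool y -15.08 tilt [ 0.0004 -0.    ]
F along a,n,z -0.8 -0.7 -0.2 torque [-0.01  0.08 -0.01] w 0.367 gf 79.9
```

Contact is right at the pin-top height, so the module is riding on the pin. Sliding towards −x with a light press.

Request:
move_arm(rows=[{"wx": 0, "wy": 0, "wz": 0, "tx": 0, "ty": -0.02, "tz": 0.02, "claw": 20}, {"wx": 0, "wy": 0, "wz": 0, "tx": 0, "ty": -0.04, "tz": 0.02, "claw": 20}, {"wx": 0, "wy": 0, "wz": 0, "tx": 0, "ty": -0.06, "tz": 0.02, "claw": 20}, {"wx": 0, "wy": 0, "wz": 0, "tx": 0, "ty": -0.08, "tz": 0.02, "claw": 20}, {"wx": 0, "wy": 0, "wz": 0, "tx": 0, "ty": -0.1, "tz": 0.02, "claw": 20}, {"wx": 0, "wy": 0, "wz": 0, "tx": 0, "ty": -0.12, "tz": 0.02, "claw": 20}, {"wx": 0, "wy": 0, "wz": 0, "tx": 0, "ty": -0.14, "tz": 0.02, "claw": 20}])

```text
t: 8.45
ee_pos: [0.5669, -0.0149, 0.0786]
eef_rot: [0.794, 0.608, -0.0, -0.0]
force: [-0.3, -0.2, -1.4]
width: 0.361
grip_force: 79.6
```

```bash
python3 st.py
```

```text
t 8.45 pos [ 0.5669 -0.0149  0.0786] s,lat mm -3.5 -0.6 yaw tool y -15.08 tilt [-0.001   0.0002]
F along a,n,z -0.3 -0.2 -1.4 torque [-0.05  0.04  0.03] w 0.361 gf 79.6
```

Height has dropped below pin level and the contact force is gone, so it is entering the bore. I'll push down gently while sliding slightly on.

Request:
move_arm(rows=[{"wx": 0, "wy": 0, "wz": 0, "tx": 0, "ty": -0.02, "tz": 0.01, "claw": 20}, {"wx": 0, "wy": 0, "wz": 0, "tx": 0, "ty": -0.03, "tz": 0.02, "claw": 20}, {"wx": 0, "wy": 0, "wz": 0, "tx": 0, "ty": -0.03, "tz": 0.03, "claw": 20}, {"wx": 0, "wy": 0, "wz": 0, "tx": 0, "ty": -0.03, "tz": 0.04, "claw": 20}])

```text
t: 8.85
ee_pos: [0.5656, -0.0146, 0.0764]
eef_rot: [0.794, 0.608, -0.0, -0.0]
force: [-0.1, -0.0, -1.4]
width: 0.362
grip_force: 79.6
```

```bash
python3 st.py
```

```text
t 8.85 pos [ 0.5656 -0.0146  0.0764] s,lat mm -4.9 -0.7 yaw tool y -15.08 tilt [-0.0009  0.    ]
F along a,n,z -0.1 -0.1 -1.4 torque [-0.05 -0.    0.  ] w 0.362 gf 79.6
```

Free at 34 mm underside, so the pin is in the bore. Lowering to the bed and pressing.

Request:
move_arm(rows=[{"wx": 0, "wy": 0, "wz": 0, "tx": 0, "ty": 0, "tz": 0.03, "claw": 20}, {"wx": 0, "wy": 0, "wz": 0, "tx": 0, "ty": 0, "tz": 0.06, "claw": 20}, {"wx": 0, "wy": 0, "wz": 0, "tx": 0, "ty": 0, "tz": 0.09, "claw": 20}, {"wx": 0, "wy": 0, "wz": 0, "tx": 0, "ty": 0, "tz": 0.12, "claw": 20}, {"wx": 0, "wy": 0, "wz": 0, "tx": 0, "ty": 0, "tz": 0.15, "claw": 20}, {"wx": 0, "wy": 0, "wz": 0, "tx": 0, "ty": 0, "tz": 0.18, "claw": 20}, {"wx": 0, "wy": 0, "wz": 0, "tx": 0, "ty": 0, "tz": 0.18, "claw": 20}])

```text
t: 9.55
ee_pos: [0.5661, -0.0146, 0.068]
eef_rot: [0.794, 0.608, 0.0, -0.0]
force: [-2.1, 0.2, 7.2]
width: 0.364
grip_force: 80.3
```

```bash
python3 st.py
```

```text
t 9.55 pos [ 0.5661 -0.0146  0.068 ] s,lat mm -4.4 -0.6 yaw tool y -15.08 tilt [0. 0.]
F along a,n,z -2.1 -0.4 7.2 torque [0.03 0.48 0.02] w 0.364 gf 80.3
```

Request:
move_arm(rows=[{"wx": 0, "wy": 0, "wz": 0, "tx": 0, "ty": -0.01, "tz": 0.02, "claw": 20}, {"wx": 0, "wy": 0, "wz": 0, "tx": 0, "ty": -0.01, "tz": 0.04, "claw": 20}, {"wx": 0, "wy": 0, "wz": 0, "tx": 0, "ty": -0.01, "tz": 0.06, "claw": 20}, {"wx": 0, "wy": 0, "wz": 0, "tx": 0, "ty": -0.01, "tz": 0.06, "claw": 20}])

```text
t: 9.95
ee_pos: [0.5661, -0.0146, 0.0669]
eef_rot: [0.794, 0.608, 0.0, 0.0]
force: [-8.2, -0.4, 25.6]
width: 0.364
grip_force: 82.9
```

```bash
python3 st.py; python3 look.py pics/l2.png
```

```text
t 9.95 pos [ 0.5661 -0.0146  0.0669] s,lat mm -4.5 -0.6 yaw tool y -15.08 tilt [ 0.001  -0.0001]
F along a,n,z -7.8 -2.5 25.6 torque [-0.08  1.42 -0.02] w 0.364 gf 82.9
```

View pics/l2.png

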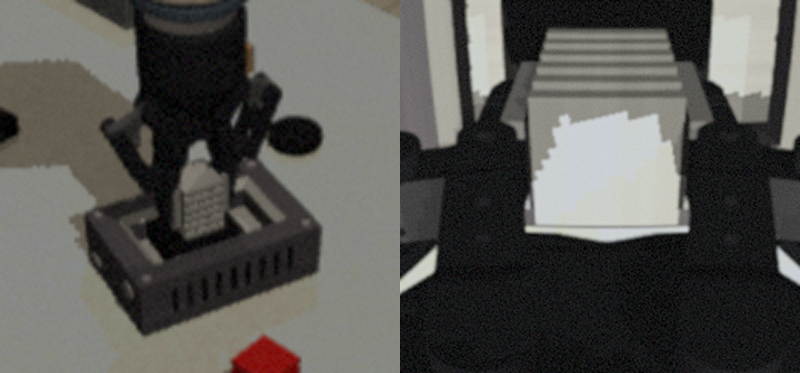

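The side view shows the module down in the channel, level. The height is 66.9 mm, so the underside is at about 25 mm, and the force rises steeply to 26 N, so it is against the stop. Handing in while holding.

```bash
python3 st.py; python3 -c "
from plant import env
print(env.sign_off())"
```

```text
t 10.1 pos [ 0.5661 -0.0146  0.0669] s,lat mm -4.4 -0.6 yaw tool y -15.07 tilt [ 0.0011 -0.0002]
F along a,n,z -8.0 -1.6 25.3 torque [-0.1   1.4  -0.01] w 0.365 gf 82.9
the job is handed in; nothing more can be done
None
```

The smaller-plate LED module is on its locating pin and pressed home against the bed stop; I handed the job in at 10.1 s with the arm still holding it down at about 25 N, and the sign-off returned no verdict.

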